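# Wind up the cheese press

## Robot

A 6-joint arm with a two-finger parallel gripper is mounted at the origin on a cart in front of the work surface, level with it; the furniture and walls round the work are solid. World frame = base frame: x ahead of the robot, y to its left, z up, the work surface at z = 0. Lengths are in m, angles in rad, forces in N, time in s.
With the tool pointing down it reaches from about 0.35 to 0.85 m from the base axis. Payload 8.1 kg.
Tool frame: the origin (TCP) lies on the centre line of the jaws, within the pads' length; the fingertips stand robot.tips_ahead ahead of it and the grasp point (between the pads) lies 8 mm behind it (robot.tips_ahead is the distance from the TCP to the fingertips, in m); z points along the fingers, y is the direction in which the jaws open and shut (so a half turn about z gives the same grasp; the last joint's range is limited). The gripper opens to 93 mm and grips with 3 to 60 N. Pads are 15 mm wide; open, the fingers measure 128 mm over their backs; the gripper's body (75 mm by 188 mm) begins 65 mm behind the grasp point.
Start: joints at [1.059, 0.13, 1.488, -0, 1.523, -0.085], TCP at [0.248, 0.546, 0.23] pointing down, gripper open.
Joint ranges: [-2.96, 2.96], [-0.89, 2.26], [0.02, 2.5], [-1.34, 4.48], [0, 2.73], [-2.66, 2.66]. Speed limits (rad/s): [2.39, 2.39, 2.79, 3.14, 3.14, 3.14].

## Interface

Orientations are given as a rotation vector (axis times angle).
In Python, from plant import monitor, eyes, job, robot gives the robot as it stands.
- The arm moves only by the tool servo_tool, never from a script. Its argument "plan" is a list that holds one entry, the list of rows, each a list of 7 numbers: the closure, from -1 (fully open) to 1 (shut), so that 0 is half open, then the shift along the world's x, y, z in mm, then the turn, a rotation vector about the world's x, y, z in rad. In form: [[[hand, dx, dy, dz, ax, ay, az], ...]]. A call has 1 to 12 rows; each row shifts and turns the commanded pose from where the row before left it; what a row does not reach is not made up. A row lasts 1/10 s, in which the tool goes at most 50 mm and 8.59 degrees, less where a joint would pass 70% of its speed; a pose out of reach is approached as far as the arm can. A call with a gripper value outside its range is refused whole. The fingers move at their own pace and stop on an object; "force" is the grip in N (left out, the last holds). Time passes only in rows, so rows that do not move let the fingers close. It gives the time, the measured TCP pose, the force and the opening at its end, in the units of the state.
- monitor.read_state(): the state, without advancing time (a new reading comes with each control period).
- eyes.read_camera(name): name is "scene" or "top" or "wrist"; returns the picture (420x560x3 uint8, red, green, blue); there is no depth.
- eyes.camera_info(name): a dict with "mtx" (3x3 intrinsics, pixels), "R" (3x3) and "t" (3): a world point X has camera coordinates R X + t. Camera axes: x right, y down, z forward; pixel columns grow to the right and rows downward; lengths in m; the calibration is good to about 2 mm. A picture is of the moment at which its call begins: read the wrist's pose just before it. camera_info takes no time and is no camera call; for the wrist camera it gives the pose at the moment of the call.
- job.close_job(): hands the job in, once; it reports no verdict.
The state is a dict: "t": time; "q": joint angles; "dq": joint speeds; "joint_torque": joint torques, N m; "tool_pos": TCP position; "orientation": TCP orientation; "force": force on the tool from outside, world axes, zero at the start; "wrist_torque": the same for the moment, N m; "opening": finger opening in m.
Only numpy, scipy, OpenCV 4.12 (cv2) and the standard library are available. Lean on these libraries where they do the work, as an engineer would, in place of code of your own. Each camera call takes 0.05 s, during which the arm holds its last target. There are 200 camera calls.

## Task

Two small cheese presses stand on the worktop. On the one that has the perforated mould under its plate, wind the round hand wheel clockwise, lightly at first, until it turns firm at the set pressure, its pointer at the raised mark on the dial; do not force it well past the mark. Leave the wheel of the empty press as it is.

Things in the scene. Friction and masses are not known exactly. Their poses are not given: they have to be found in the camera images.
- pressure_wheel_grip (a point): On the upright axis of the loaded press's hand wheel, 172 mm above the worktop. The wheel: a round black knob, 56 mm across, 26 mm high (14 mm below this point, 12 above), gripped across its rim from above at any yaw. 17 mm of air below it, then a fixed dial disc, 80 mm across, on a beam; nothing of the press stands higher than the wheel. The press is fixed; it holds a white perforated mould.
- pressure_wheel_pointer (a point): Outer end of the pale metal ridge (18 x 4 mm), the pointer, on top of that wheel, 26 mm from its axis; turns with it. It starts 0.85 to 1.3 rad short of the mark. Winding (clockwise seen from above) takes 0.1 N m until 0.2 rad short of the mark, then turns firm: 0.4 N m from there to the mark and beyond. The wheel stays where it is left. It must not go 0.44 rad past the mark.
- cheese_press_mark (a point): Where the pointer's end stands when the wheel is wound to the set pressure: 26 mm in front of the wheel's axis, in the air at the height of the wheel's top, fixed to the press (its front faces the robot within about 17 degrees). The raised dark mark itself (10 x 5 mm, 3 mm high) lies on the dial below, in the same direction, 35 mm from the axis.
- spare_wheel_pointer (a point): The same point, 26 mm from the axis, on the wheel of the empty press: an identical press with nothing under its plate. Not to be turned.

How it is judged:
At the end, for the whole second after the job is handed in: The pointer's end on the loaded press's wheel is within 5 mm (11 degrees) of its place at the mark, and the pointer of the empty press's wheel is within 8 mm of where it was (horizontal distance between pressure_wheel_pointer and cheese_press_mark below 0.005 m and distance of spare_wheel_pointer from where it was at the start of the episode below 0.008 m); the robot touches nothing.
It fails at once if the wheel of the loaded press was forced far past the mark (its pointer's end 11 mm, 25 degrees, beyond) (y of pressure_wheel_pointer in the frame of cheese_press_mark above 0.011 m).
It fails at once if the wheel of the empty press was turned (its pointer moved by more than 8 mm) (distance of spare_wheel_pointer from where it was at the start of the episode above 0.008 m).
It also fails if it takes over 32 s, if anything falls off the work surface, if the arm or the gripper's body presses on something with over 40 N, if the wrist force passes 120 N, or if a joint passes its speed limit or range.

## Working session

There is one attempt and no reset: what is moved stays moved. The work goes in short steps, Python scripts to look and compute and a tool call to move; the robot and the scene stay as the last step left them, time stands still between calls to the robot, and variables do not carry over. Pictures are saved under pics/ and viewed, about 8 in all and at most 12, crops included, and the job is handed in when it is done.

Besides the shell and the picture viewer there is one more tool, called in YAML: its name, and indented under it one key for each argument. servo_tool: Moves the arm, as the interface text tells. Its arguments: {"type":"object","properties":{"plan":{"type":"array"},"force":{"type":"number"}},"required":["plan"]}

```bash
mkdir -p pics; ls; python3 - <<'E'
from plant import monitor, eyes, job, robot
import cv2,numpy as np
s=monitor.read_state();print(s, robot.tips_ahead)
for n in ["scene","top"]:
    im=eyes.read_camera(n);cv2.imwrite(f"pics/{n}0.png",im[:,:,::-1])
    i=eyes.camera_info(n);print(n,i['mtx'].tolist(),i['R'].round(4).tolist(),i['t'].round(4).tolist())
E
```

```text
pics
{'t': 0.0, 'q': array([ 1.05860524e+00,  1.31136762e-01,  1.48926047e+00,  4.34888965e-06,
        1.52301001e+00, -8.53924036e-02]), 'dq': array([-1.36020968e-03,  5.95754794e-04, -5.41714201e-04,  6.00394386e-04,
        1.76845413e-03, -1.47573960e-05]), 'joint_torque': array([ 2.80134926e-03, -5.59830165e+01, -4.91763282e+01,  7.69292051e-02,
        3.54318973e-02, -2.23651632e-04]), 'tool_pos': array([0.2480812 , 0.54571227, 0.22861235]), 'orientation': array([-6.65223095e-01, -3.06980346e+00,  2.72157043e-03]), 'force': array([ 0.85781913, -0.85364726, -0.07123789]), 'wrist_torque': array([ 0.01851813, -0.00413766,  0.04857665]), 'opening': 0.09279239314986291} 0.011
scene [[512.999966230199, 0.0, 276.54697227041635], [0.0, 512.999966230199, 211.65879642218255], [0.0, 0.0, 1.0]] [[0.7984, -0.6015, 0.0272], [-0.2192, -0.3323, -0.9173], [0.5609, 0.7264, -0.3972]] [-0.3956, 0.3509, 0.6104]
top [[421.1348544920973, 0.0, 282.58353205983235], [0.0, 421.1348544920973, 209.8761247284171], [0.0, 0.0, 1.0]] [[-0.0039, -0.9993, -0.036], [-0.9972, 0.0065, -0.0739], [0.0741, 0.0356, -0.9966]] [0.0789, 0.5308, 1.0175]
```

View pics/scene0.png

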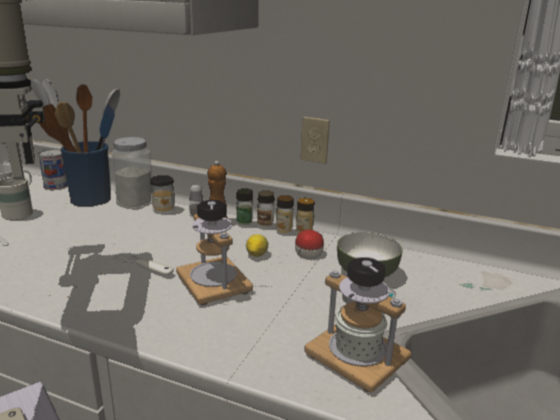

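View pics/top0.png

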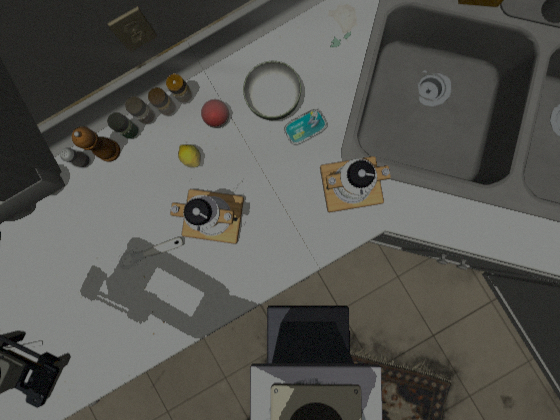

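```bash
cat > h.py <<'E'
from plant import monitor, eyes, job, robot
import cv2,numpy as np
def ray(name,u,v,z,info=None):
    i=info or eyes.camera_info(name);R,t=i['R'],i['t']
    d=R.T@np.linalg.inv(i['mtx'])@[u,v,1];c=-R.T@t
    return c+d*(z-c[2])/d[2]
def proj(X,i):
    p=i['mtx']@(i['R']@np.asarray(X,float)+i['t']);return p[:2]/p[2]
E
python3 - <<'E'
from h import *
im=cv2.imread("pics/top0.png")
a=cv2.resize(im[150:215,315:395],None,fx=8,fy=8,interpolation=cv2.INTER_CUBIC)
cv2.imwrite("pics/c1.png",a)
print(ray("top",361,173,.184),ray("top",202,210,.184))
E
```

```text
[ 0.59479946 -0.09297921  0.184     ] [0.51989223 0.23905688 0.184     ]
```

View pics/c1.png

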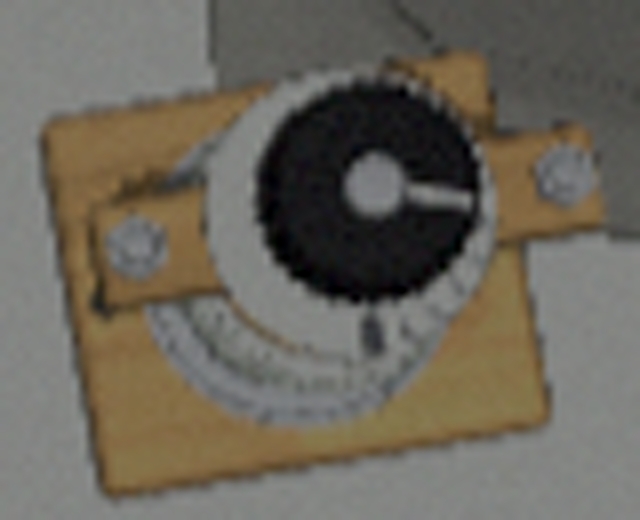

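```bash
python3 - <<'E'
from h import *
from scipy.spatial.transform import Rotation as Ro
P=lambda x,y,z:ray("top",315+x/8-.44,150+y/8-.44,z)
c=P(372,186,.186);w=P(368,191,.184);pe=P(477,200,.184);m=P(372,337,.144)
s1=P(136,247,.14);s2=P(566,175,.14)
for n,v in zip("c w pe m s1 s2 mid".split(),[c,w,pe,m,s1,s2,(s1+s2)/2]):print(n,v.round(4))
a=lambda v:np.degrees(np.arctan2(v[1],v[0])).round(1)
print("mark",a(m-w),np.linalg.norm((m-w)[:2]),"ptr",a(pe-w),np.linalg.norm((pe-w)[:2]),"beam normal",a(np.array([(s2-s1)[1],-(s2-s1)[0]])))
s=monitor.read_state();print(Ro.from_rotvec(s['orientation']).as_matrix().round(3))
E
```

```text
c [ 0.5949 -0.0928  0.186 ]
w [ 0.5939 -0.0921  0.184 ]
pe [ 0.5913 -0.1201  0.184 ]
m [ 0.5604 -0.0985  0.144 ]
s1 [ 0.5861 -0.0354  0.14  ]
s2 [ 0.6048 -0.1523  0.14  ]
mid [ 0.5955 -0.0939  0.14  ]
mark -169.2 0.034092081228180054 ptr -95.4 0.02817663114874852 beam normal -170.9
[[-0.91   0.414 -0.001]
 [ 0.414  0.91  -0.001]
 [ 0.    -0.002 -1.   ]]
```

servo_tool:
  plan:
    - [[-1,19,-35,10,0,0,0],[-1,19,-35,10,0,0,0],[-1,19,-35,10,0,0,0],[-1,19,-35,10,0,0,0],[-1,19,-35,10,0,0,0],[-1,19,-35,10,0,0,0],[-1,19,-35,0,0,0,0],[-1,19,-35,0,0,0,0],[-1,19,-35,0,0,0,0],[-1,19,-35,0,0,0,0],[-1,19,-35,0,0,0,0],[-1,19,-35,0,0,0,0]]
  force: 45

```text
t: 1.3
tool_pos: [0.4766, 0.1246, 0.2893]
orientation: [-0.665, -3.07, 0.0]
force: [-0.8, 1.2, 0.6]
opening: 0.093
```

servo_tool:
  plan:
    - [[-1,19,-36,0,0,0,0],[-1,19,-36,0,0,0,0],[-1,19,-36,0,0,0,0],[-1,19,-37,0,0,0,0],[-1,19,-37,0,0,0,0],[-1,19,-37,0,0,0,0],[-1,0,0,0,0,0,0],[-1,0,0,0,0,0,0]]

```text
t: 2.1
tool_pos: [0.5901, -0.0936, 0.2885]
orientation: [-0.668, -3.068, -0.0]
force: [-0.7, 0.2, -0.2]
opening: 0.0931
```

```bash
python3 - <<'E'
from h import *
s=monitor.read_state();i=eyes.camera_info("wrist");im=eyes.read_camera("wrist")
cv2.imwrite("pics/w1.png",im[:,:,::-1]);np.savez("w1.npz",**i)
print(s['t'],s['q'].round(3),s['tool_pos'],s['orientation'],proj([.5947,-.0929,.184],i))
E
```

```text
2.1 [-0.243  0.109  1.405  0.     1.63  -1.385] [ 0.59009154 -0.09355889  0.28852301] [-6.67732027e-01 -3.06769467e+00 -4.87058065e-04] [280.30955332 210.49623267]
```

View pics/w1.png

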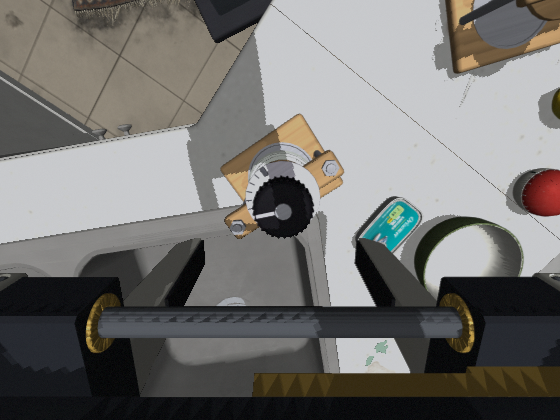

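```bash
python3 - <<'E'
from h import *
i=dict(np.load("w1.npz"))
im=cv2.imread("pics/w1.png")
cv2.imwrite("pics/w1c.png",cv2.resize(im[140:250,210:350],None,fx=5,fy=5,interpolation=cv2.INTER_CUBIC))
for u,v in [(283,212),(280.5,208)]: print(ray("",u,v,.186,i),ray("",u,v,.184,i))
print(-i['R'].T@i['t'])
E
```

```text
[ 0.59644885 -0.0909871   0.186     ] [ 0.59706516 -0.091241    0.184     ]
[ 0.59198843 -0.09148034  0.186     ] [ 0.59257019 -0.09173807  0.184     ]
[ 0.51690601 -0.05821805  0.4441233 ]
```

View pics/w1c.png

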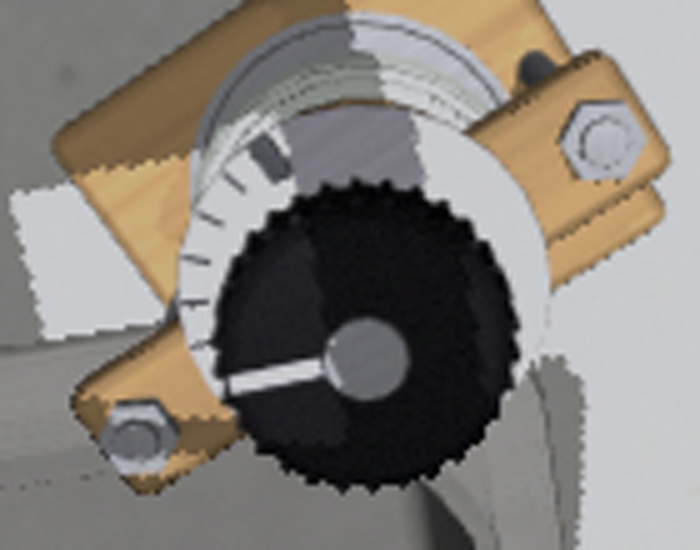

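```bash
python3 - <<'E'
from h import *
i=dict(np.load("w1.npz"))
P=lambda x,y,z:ray("",210+x/5-.4,140+y/5-.4,z,i)
a=lambda v:np.degrees(np.arctan2(v[1],v[0])).round(1)
for z in (.184,.19,.195):print(z,P(367,360,z))
c=P(368,342,.184);print(c)
m=P(270,158,.144);p1=P(322,368,.184);p2=P(230,385,.184);n1=P(602,142,.145);n2=P(133,436,.145)
print("mid",(n1+n2)/2,"normal",a([(n2-n1)[1],-(n2-n1)[0]]),"ptr line",a(p2-p1))
ax=np.array([.5947,-.0929,0])
for A in (ax,c,(n1+n2)/2):print(A,"mark",a(m-A),np.linalg.norm((m-A)[:2]),"ptr",a(p2-A),np.linalg.norm((p2-A)[:2]))
E
```

```text
0.184 [ 0.59670994 -0.09108049  0.184     ]
0.19 [ 0.59486918 -0.09032248  0.19      ]
0.195 [ 0.59333522 -0.08969081  0.195     ]
[ 0.59360243 -0.08947407  0.184     ]
mid [ 0.59469188 -0.09117909  0.145     ] normal -171.4 ptr line -103.5
[ 0.5947 -0.0929  0.    ] mark -174.3 0.0338627523183073 ptr -99.9 0.02373151922672387
[ 0.59360243 -0.08947407  0.184     ] mark -168.2 0.03329786565984272 ptr -96.4 0.02696844108966319
[ 0.59469188 -0.09117909  0.145     ] mark -171.4 0.034068996854796786 ptr -99.3 0.025427019076204777
```

servo_tool:
  plan:
    - [[-1,4.5,2.5,-20,0,0,0],[-1,0,0,-30,0,0,0],[-1,0,0,-30,0,0,0],[-1,0,0,-22,0,0,0],[-1,0,0,-12,0,0,0],[-1,0,0,-8,0,0,0],[-1,0,0,0,0,0,0],[-1,0,0,0,0,0,0]]
  force: 45

```text
t: 2.95
tool_pos: [0.5955, -0.0902, 0.169]
orientation: [0.664, 3.069, 0.0]
force: [-0.2, -0.1, 0.1]
opening: 0.0929
```

servo_tool:
  plan:
    - [[0,0,0,0,0,0,0],[0.5,0,0,0,0,0,0],[1,0,0,0,0,0,0],[1,0,0,0,0,0,0],[1,0,0,0,0,0,0],[1,0,0,0,0,0,0]]
  force: 45

```text
t: 3.55
tool_pos: [0.5942, -0.0921, 0.1679]
orientation: [-0.667, -3.069, 0.005]
force: [-4.5, -8.6, 2.8]
opening: 0.055
```

servo_tool:
  plan:
    - [[1,-0.7,-1.5,0,0,0,0],[1,0,0,0,0,0,-0.05],[1,0,0,0,0,0,-0.1],[1,0,0,0,0,0,-0.1],[1,0,0,0,0,0,-0.1],[1,0,0,0,0,0,-0.1],[1,0,0,0,0,0,-0.1],[1,0,0,0,0,0,-0.1],[1,0,0,0,0,0,-0.1],[1,0,0,0,0,0,-0.1],[1,0,0,0,0,0,0],[1,0,0,0,0,0,0]]

```text
t: 4.75
tool_pos: [0.5949, -0.0916, 0.1679]
orientation: [1.867, 2.525, 0.002]
force: [5.0, 1.1, -1.1]
opening: 0.0549
```

```bash
python3 - <<'E'
from h import *
from scipy.spatial.transform import Rotation as Ro
s=monitor.read_state();M=Ro.from_rotvec(s['orientation']).as_matrix()
print(s['t'],s['q'].round(3),s['tool_pos'],s['force'],s['wrist_torque'],s['opening'],"jaw yaw",np.degrees(np.arctan2(M[1,1],M[0,1])))
im=eyes.read_camera("wrist");cv2.imwrite("pics/w2.png",im[:,:,::-1]);np.savez("w2.npz",**eyes.camera_info("wrist"))
E
```

```text
4.75 [-2.380e-01  1.690e-01  1.559e+00  1.000e-03  1.412e+00 -5.350e-01] [ 0.59493479 -0.09160302  0.16794013] [ 5.04188638  1.14425942 -1.11279036] [ 0.15533317 -1.02506649 -0.09589451] 0.05494990586707234 jaw yaw 17.01890962196399
```

View pics/w2.png

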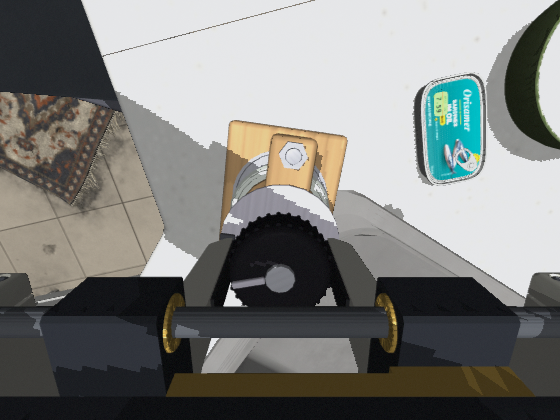

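```bash
python3 - <<'E'
from h import *
i=dict(np.load("w2.npz"))
im=cv2.imread("pics/w2.png")
cv2.imwrite("pics/w2c.png",cv2.resize(im[200:310,215:345],None,fx=5,fy=5,interpolation=cv2.INTER_CUBIC))
E
```

```text
(no output)
```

View pics/w2c.png

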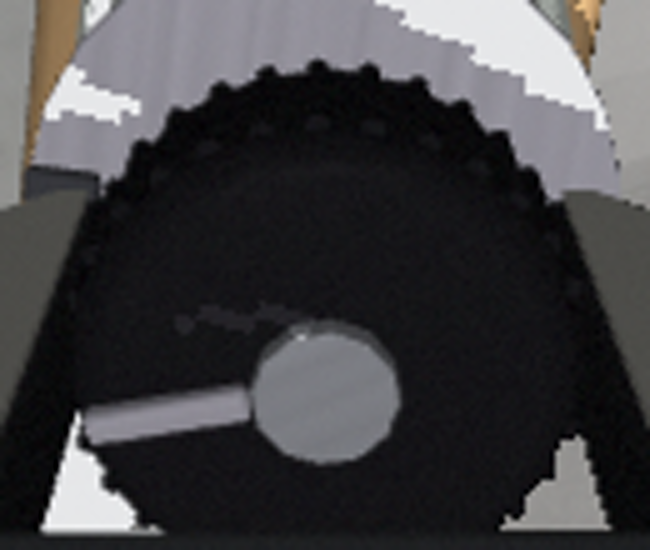

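```bash
python3 - <<'E'
from h import *
i=dict(np.load("w2.npz"))
P=lambda x,y,z:ray("",215+x/5-.4,200+y/5-.4,z,i)
a=lambda v:np.degrees(np.arctan2(v[1],v[0])).round(1)
A=np.array([.5947,-.0918,0])
for z in (.184,.186):
    e=P(87,427,z);n=P(250,403,z);print(z,a(e-n),np.linalg.norm((e-n)),"from axis",a(e-A),np.linalg.norm((e-A)[:2]))
m=P(62,183,.144);print("mark",a(m-A),np.linalg.norm((m-A)[:2]))
print(P(327,393,.19))
E
```

```text
0.184 -153.5 0.01777082839449111 from axis -151.1 0.02480663386159635
0.186 -153.5 0.017515755420561392 from axis -153.8 0.024218589508835594
mark -173.3 0.03366458555580515
[ 0.59532557 -0.08887269  0.19      ]
```

servo_tool:
  plan:
    - [[1,0,0,0,0,0,-0.06]]

```text
t: 4.9
tool_pos: [0.595, -0.0916, 0.1679]
orientation: [1.943, 2.467, 0.002]
force: [5.8, 1.5, -1.2]
opening: 0.0549
```

```bash
cat > r.py <<'E'
from h import *
from scipy.spatial.transform import Rotation as Ro
s=monitor.read_state();M=Ro.from_rotvec(s['orientation']).as_matrix()
print(s['t'],s['tool_pos'].round(4),s['force'].round(1),s['wrist_torque'].round(3),s['joint_torque'][5].round(3),"jaw yaw",np.degrees(np.arctan2(M[1,1],M[0,1])).round(2))
E
python3 r.py
```

```text
4.9 [ 0.595  -0.0916  0.1679] [ 5.8  1.5 -1.2] [ 0.125 -1.131  0.122] -2.13 jaw yaw 13.56
```

servo_tool:
  plan:
    - [[1,0,0,0,0,0,-0.06]]

```text
t: 5.0
tool_pos: [0.5951, -0.0916, 0.168]
orientation: [2.018, 2.406, 0.002]
force: [7.2, 1.2, -2.2]
opening: 0.0546
```

```bash
python3 r.py
```

```text
5.0 [ 0.5951 -0.0916  0.168 ] [ 7.2  1.2 -2.2] [ 0.152 -1.163  0.226] -1.212 jaw yaw 10.01
```

servo_tool:
  plan:
    - [[1,0,0,0,0,0,-0.06]]

```text
t: 5.1
tool_pos: [0.5951, -0.0916, 0.168]
orientation: [2.089, 2.344, 0.003]
force: [7.1, 1.4, -2.5]
opening: 0.0548
```

```bash
python3 r.py
```

```text
5.1 [ 0.5951 -0.0916  0.168 ] [ 7.1  1.4 -2.5] [ 0.132 -1.334  0.39 ] -0.797 jaw yaw 6.59
```

servo_tool:
  plan:
    - [[1,0,0,0,0,0,-0.05],[1,0,0,0,0,0,-0.05],[1,0,0,0,0,0,-0.03]]

```text
t: 5.4
tool_pos: [0.5953, -0.0916, 0.168]
orientation: [2.236, 2.204, 0.003]
force: [7.4, 0.2, -1.6]
opening: 0.0549
```

```bash
python3 r.py; python3 - <<'E'
from h import *
i=eyes.camera_info("wrist");im=eyes.read_camera("wrist");np.savez("w3.npz",**i)
cv2.imwrite("pics/w3c.png",cv2.resize(im[200:310,215:345,::-1],None,fx=5,fy=5,interpolation=cv2.INTER_CUBIC))
E
```

```text
5.4 [ 0.5953 -0.0916  0.168 ] [ 7.4  0.2 -1.6] [ 0.035 -1.482  0.447] 0.134 jaw yaw -0.82
```

View pics/w3c.png

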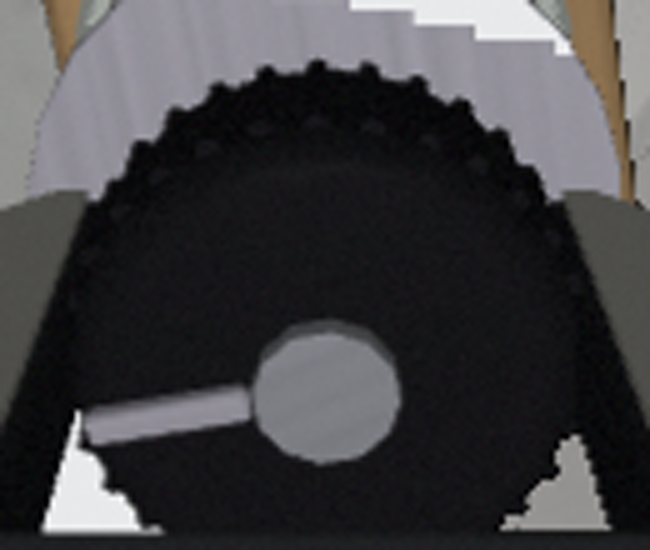

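servo_tool:
  plan:
    - [[1,1,0,0,0,0,0],[-1,0,0,0,0,0,0],[-1,0,0,0,0,0,0],[-1,0,0,0,0,0,0],[-1,0,0,0,0,0,0],[-1,0,0,15,0,0,0],[-1,0,0,30,0,0,0],[-1,0,0,40,0,0,0],[-1,0,0,40,0,0,0],[-1,0,0,0,0,0,0],[-1,0,0,0,0,0,0]]

```text
t: 6.55
tool_pos: [0.596, -0.0921, 0.2953]
orientation: [2.237, 2.201, 0.003]
force: [0.6, -0.2, 0.0]
opening: 0.0928
```

```bash
python3 r.py; python3 - <<'E'
from h import *
i=eyes.camera_info("wrist");im=eyes.read_camera("wrist");np.savez("w4.npz",**i)
u,v=proj([.594,-.0916,.184],i).astype(int);print(u,v)
x,y=u-65,v-60
print(x,y);cv2.imwrite("pics/w4.png",im[:,:,::-1])
cv2.imwrite("pics/w4c.png",cv2.resize(im[y:y+110,x:x+130,::-1],None,fx=5,fy=5,interpolation=cv2.INTER_CUBIC))
E
```

```text
6.55 [ 0.596  -0.0921  0.2953] [ 0.6 -0.2  0. ] [-0.056  0.122  0.003] 0.0 jaw yaw -0.92
276 205
211 145
```

View pics/w4c.png

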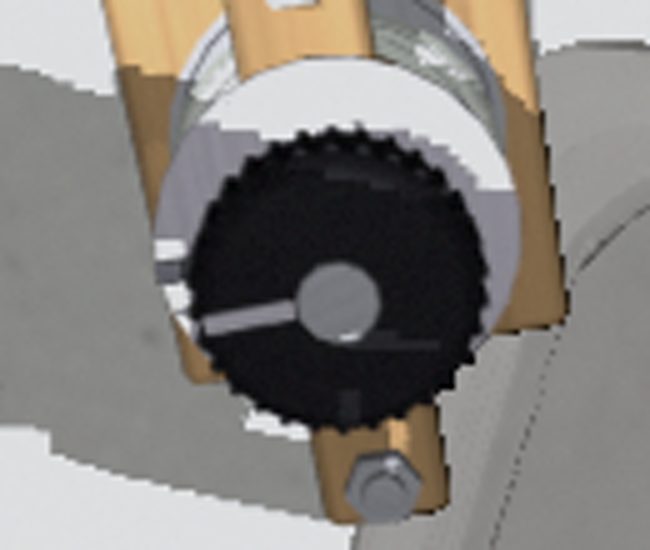

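```bash
python3 - <<'E'
from h import *
i=dict(np.load("w4.npz"))
P=lambda x,y,z:ray("",211+x/5-.4,145+y/5-.4,z,i)
a=lambda v:np.degrees(np.arctan2(v[1],v[0])).round(1)
e=P(205,326,.185);n=P(297,309,.185);m=P(168,270,.144)
# beam edges at its top (z~.135): left edge (228,0)->?, from far part
b1=P(231,10,.135);b2=P(240,75,.135);b3=P(318,460,.135);b4=P(370,10,.135);b5=P(445,470,.135)
print("ptr line",a(e-n),"beam edge L",a(b3-b1),"R",a(b5-b4))
for A in ([.5947,-.0918,0],[.5955,-.0918,0],[.594,-.0915,0],[.5947,-.0905,0]):
    A=np.array(A);print(A,"ptr",a(e-A),np.linalg.norm((e-A)[:2]),"mark",a(m-A),np.linalg.norm((m-A)[:2]))
E
python3 - <<'E'
import cv2
im=cv2.imread('pics/w4.png');cv2.imwrite('pics/w4d.png',im[60:260,180:380].repeat(3,0).repeat(3,1))
E
```

```text
ptr line -170.0 beam edge L -81.0 R -81.2
[ 0.5947 -0.0918  0.    ] ptr -171.0 0.024586483328822767 mark -173.0 0.03611481767626181
[ 0.5955 -0.0918  0.    ] ptr -171.3 0.02537697609505069 mark -173.1 0.03690892075489546
[ 0.594  -0.0915  0.    ] ptr -170.0 0.023945355549923074 mark -172.3 0.03545892099495171
[ 0.5947 -0.0905  0.    ] ptr -168.1 0.02482272648062871 mark -170.9 0.036297030315047565
```

View pics/w4d.png

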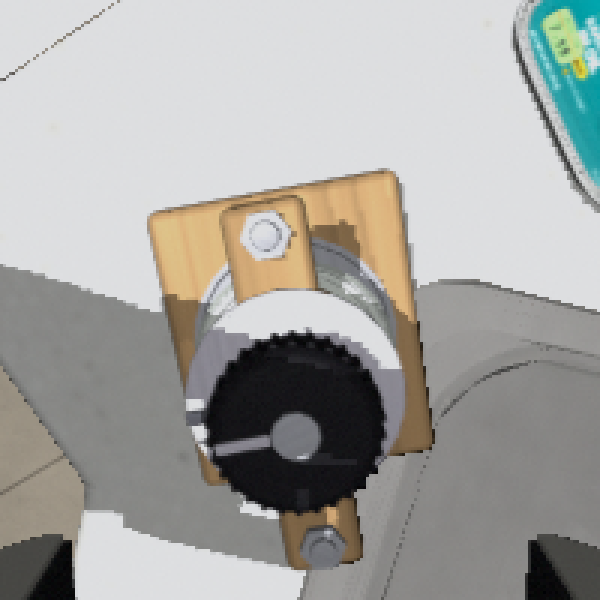

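```bash
python3 -c "
from plant import monitor,job
print(monitor.read_state()['force'].round(2));print(job.close_job())"
```

```text
[-1.    0.03  0.44]
the job is handed in; nothing more can be done
None
```

I wound the loaded press's wheel clockwise to the mark and handed the job in at about 6.6 s of the 32 s allowed. I gripped the wheel across its rim with 45 N and turned it about 66°. Over the last 10° or so the wrist torque rose from about 0.1 to 0.45 N m, so it had turned firm. I then opened the jaws and lifted clear, about 100 mm above the wheel.

- **Pointer:** in the last wrist picture, taken after release, the pointer lies at about −170° to −171°. The beam's normal gives the mark at −171°. That is within about 1–3°, roughly 1 mm at the pointer's end.
- **Small disagreement:** measuring the raised mark directly gave −171° to −173°, depending on where I took the wheel's axis. Both readings are well inside the 11° limit.
- **Winding:** the pictures showed no slip between the grip and the wheel, and nothing showed the pointer past the mark.
- **Empty press:** I passed above it and never touched it. I did not take another picture of its pointer at the end.
- **Contact:** the tool force was near zero at hand-in, so the robot was touching nothing.

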